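Load the spill tray at the waste drop-off

ROBOT

A 7-joint arm with a two-finger parallel gripper is mounted at the origin on the work surface. World frame = base frame: x ahead of the robot, y to its left, z up, the work surface at z = 0. Lengths are in m, angles in rad, forces in N, time in s.
With the tool pointing down it reaches from about 0.4 to 0.9 m from the base axis. Payload 5.6 kg.
Tool frame: the origin (TCP) lies midway between the tips of the shut fingers; the grasp point (between the pads) lies 19 mm behind it; z points along the fingers, y is the line along which they close (so a half turn about z gives the same grasp; the last joint's range is limited). The gripper opens to 92 mm and grips with 3 to 60 N. Pads are 20 mm wide; open, the fingers measure 128 mm over their backs; the gripper's body (75 mm by 189 mm) begins 69 mm behind the grasp point.
Start: joints at [-1.227, 0.468, -0.012, 1.603, 0.006, 1.071, -0.056], TCP at [0.245, 0.602, 0.215] pointing down, gripper open.
Joint ranges: [-2.53, 2.53], [-0.31, 2.02], [-1.57, 1.55], [0.28, 2.44], [-1.29, 4.43], [0.15, 1.84], [-2.92, 2.92]. Speed limits (rad/s): [2.57, 2.57, 3.14, 3.14, 3.14, 3.14, 3.14].

INTERFACE

Orientations are given as a 3x3 rotation matrix whose columns are the frame's x, y, z axes.
In Python, from station import env, effector, solver, viewer, workorder, search_frame, tip_of gives the robot as it stands. Calls block until the motion is done:
- env.reach(position, orientation): joint-space move of the TCP to a pose.
- env.movel(position, frame=None, rate=0.15): straight line of the TCP; frame=None keeps the orientation; rate is the mean speed in m/s.
- env.goto_joints(angles): joint-space move.
- effector.release() and effector.grasp(squeeze=None): open the fingers fully, or close them until they stop; squeeze is the grip in N (None keeps the last).
- env.pause(seconds).
- solver.inverse_kinematics(position, orientation): joint angles nearest the present ones, or None.
- env.sense(): the state.
- viewer.read_camera(name): name is "side" or "top"; returns (picture, depth): 480x640x3 uint8, red, green, blue; 480x640 float32, m along the optical axis (not along the pixel's ray), 0 where there is no reading.
- viewer.camera_info(name): a dict with "intrinsics" (3x3 intrinsics, pixels), "eye" and "rotation" of the camera in the world. Camera axes: x right, y up, looking along -z (the intrinsics and any distortion apply to the point x, -y, -z); pixel columns grow to the right and rows downward; lengths in m; the calibration is good to about 2 mm. A picture is of the moment at which its call begins. camera_info takes no time and is no camera call.
A pose or a line that the arm cannot do raises env.PlanningError and nothing moves.
- workorder.finish_job(): hands the job in; it is judged then, once.
Trained networks look in the newest picture that a camera, given by its name, has taken for a name from the list of things; names that differ only in an ending like _2 or _b are one class to them, and where a whole thing is asked for, a point or a joint stands for the part that bears it (a point fixed in the world has none). Each returns a list of dicts, best first, with "score" (0 to 1); they miss things now and then, are a little off and sometimes report something else, mostly with a low value. They report only what shows in the picture. A call takes as long as a camera call.
- search_frame(camera, name): "at" ([x, y, z] in m, in world coordinates, good to about 4 mm: the middle of the surface that is visible of it).
- tip_of(camera, name): "at" ([x, y, z] in m, in world coordinates, good to about 4 mm: a listed point, or the origin of a listed thing).
The state is a dict: "t": time; "joint_positions": joint angles; "joint_velocities": joint speeds; "tau": joint torques, N m; "ee_pos": TCP position; "tcp_rot": TCP orientation; "wrist_force": force on the tool from outside, world axes, zero at the start; "moment": the same for the moment, N m; "gripper_width": finger opening in m; "grasp_force": force on a finger pad.
Only numpy, scipy, OpenCV 4.12 (cv2) and the standard library are available. Lean on these libraries where they do the work, as an engineer would, in place of code of your own. Each camera call takes 0.05 s, during which the arm holds its last target. There are 200 camera calls.

TASK

Load the three-bay spill tray for pickup, in this order: first stand the oblong solvent can in the end bay next to the brass bonding post, then the larger paint tin in the other end bay, next to the black drain plug, then stack the smaller tin centred on the paint tin's lid, and last stand the aerosol in the middle bay between them. Each container must stand flat on the floor of its bay (the small tin flat on the lid); keep them upright all the way, set them down rather than drop them, and leave the steel mug and the roll of tape where they are.

Things in the scene. Friction and masses are not known exactly. Their poses are not given: they have to be found in the camera images.
- spill_tray: White plastic tray fixed to the table, 108 mm (x) by 296 mm (y); three bays in a row along its y. Origin: centre of its underside. Floor 4 mm thick; outer walls 20 mm high, the two ribs between bays 14 mm, 4 mm thick. Bay centres at y = -97, 0, +97 mm, x = 0; each bay is 100 mm (x) by 93 mm (y) inside. A steel flange, 60 mm wide, 46 mm long, 4 mm thick, sticks out at each end.
- bonding_post: Brass bonding post with a wing nut, 40 mm high, 34 mm over the wings, fixed on the flange at one end of the tray (171 mm from the tray's centre along its y, at +y or at -y: it changes). Origin: centre of its underside, 4 mm above the table.
- drain_plug: Low round black rubber drain plug, 36 mm across and 16 mm high with a square top, fixed on the flange at the tray's other end (171 mm from the tray's centre). Origin: centre of its underside.
- solvent_can: Oblong steel solvent can, upright and loose: 38 mm (its x) by 62 mm (its y) by 100 mm high, plus a black screw cap 20 mm across and 14 mm high on top, 17 mm off centre towards +y. Paper label. About 0.32 kg. Origin: centre of its underside, z up.
- paint_tin: The larger round steel paint tin with a paper label, upright and loose: 60 mm across, 72 mm high, flat lid. About 0.35 kg. Origin: centre of its underside, z up.
- small_tin: The smaller round steel tin with a paper label, upright and loose: 48 mm across, 45 mm high. About 0.14 kg. Origin: centre of its underside, z up.
- aerosol: Slim white aerosol can with a paper label, upright and loose: 46 mm across up to 100 mm high, then a white cap 32 mm across and 22 mm high (122 mm in all). About 0.2 kg. Origin: centre of its underside, z up.
- mug: Bystander: open steel mug, 68 mm across at the rim, 85 mm high, loose; leave it where it is. Origin: centre of its underside.
- tape_roll: Bystander: cardboard-brown roll of tape lying flat, 88 mm outside, 68 mm inside, 25 mm high, loose; leave it where it is. Origin: centre of its underside.

How it is judged:
On the way, in this order (a step that is already met when the one before it is completed fails the run):
1. the oblong can stands flat in the end bay next to the bonding post (x of solvent_can in the frame of spill_tray between -0.03 and 0.03 m and z of solvent_can in the frame of spill_tray below 0.0075 m and angle between solvent_can's own z axis and vertical below 0.08 rad and horizontal distance between solvent_can and bonding_post below 0.107 m), for 0.2 s.
2. the paint tin stands flat in the end bay next to the drain plug (x of paint_tin in the frame of spill_tray between -0.03 and 0.03 m and z of paint_tin in the frame of spill_tray below 0.0075 m and angle between paint_tin's own z axis and vertical below 0.08 rad and horizontal distance between paint_tin and drain_plug below 0.105 m), for 0.2 s.
3. the small tin stands centred on the paint tin's lid (horizontal distance between small_tin and paint_tin below 0.012 m and z of small_tin in the frame of paint_tin between 0.068 and 0.076 m and angle between small_tin's own z axis and vertical below 0.08 rad), for 0.2 s.
4. the aerosol stands flat in the middle bay (x of aerosol in the frame of spill_tray between -0.03 and 0.03 m and z of aerosol in the frame of spill_tray below 0.0075 m and angle between aerosol's own z axis and vertical below 0.08 rad and y of aerosol in the frame of spill_tray between -0.03 and 0.03 m), for 0.2 s.
At the end, for the whole second after the job is handed in: Oblong can on the bay floor beside the bonding post, paint tin beside the drain plug, small tin on its lid (centres within 12 mm), aerosol in the middle bay; all at most 30 mm off the tray's long centre line, 3.5 mm above the floor, 0.08 rad off upright, and at rest (under 20 mm/s) (all of step 1 and all of step 2 and all of step 3 and all of step 4 and linear speed of each of solvent_can, paint_tin, small_tin, aerosol below 0.02 m/s); the robot touches nothing.
It fails at once if a container tipped more than 0.6 rad (angle between any of solvent_can, paint_tin, small_tin, aerosol's own z axis and vertical above 0.6 rad).
It fails at once if a container dropped (above 0.8 m/s out of the fingers: a fall of some 33 mm) ((linear speed of solvent_can above 0.8 m/s and contact force between the fingers and solvent_can below 0.05 N) or (linear speed of paint_tin above 0.8 m/s and contact force between the fingers and paint_tin below 0.05 N) or (linear speed of small_tin above 0.8 m/s and contact force between the fingers and small_tin below 0.05 N) or (linear speed of aerosol above 0.8 m/s and contact force between the fingers and aerosol below 0.05 N)).
It fails at once if the mug or the roll of tape moved more than 25 mm (distance of any of mug, tape_roll from where it was at the start of the episode above 0.025 m).
It also fails if it takes over 120 s, if anything falls off the work surface, if the arm or the gripper's body presses on something with over 40 N, if the wrist force passes 120 N, or if a joint passes its speed limit or range.

## Working session

There is one attempt and no reset: what is moved stays moved. The work goes in short steps, each a Python script; the robot and the scene stay as the last script left them, time stands still between calls to the robot, and variables do not carry over. Pictures are saved under pics/ and viewed, at most 14 in all, crops included, and the job is handed in when it is done.

```bash
mkdir -p pics; ls; python3 - <<'E'
from station import *
import cv2
names="spill_tray bonding_post drain_plug solvent_can paint_tin small_tin aerosol mug tape_roll".split()
for c in("top","side"):
    p,d=viewer.read_camera(c); cv2.imwrite(f"pics/{c}0.png",p[:,:,::-1])
    i=viewer.camera_info(c); print(c,i["eye"],i["rotation"],i["intrinsics"], [k for k in i])
    for n in names:
        print(n,[(r["at"] if not hasattr(r["at"],'round') else r["at"].round(3).tolist(),round(r["score"],2)) for r in search_frame(c,n)[:2]],'|',[(r["at"] if not hasattr(r["at"],'round') else r["at"].round(3).tolist(),round(r["score"],2)) for r in tip_of(c,n)[:2]])
print(env.sense()["t"])
E
```

```text
pics
top [ 0.37451118 -0.01546469  0.9705079 ] [[ 0.02897995  0.99019617 -0.13664444]
 [-0.99941737  0.02623746 -0.02182914]
 [-0.01802993  0.13719743  0.99037962]] [[476.38045069   0.         320.70132426]
 [  0.         476.38045069 247.82343345]
 [  0.           0.           1.        ]] ['intrinsics', 'eye', 'rotation']
spill_tray [([0.6392, 0.0109, 0.0061], 0.93)] | [([0.639, 0.0085, 0.0007], 0.62)]
bonding_post [([0.6665, 0.1814, 0.0093], 0.61)] | [([0.6688, 0.1828, 0.004], 0.54)]
drain_plug [([0.617, -0.1543, 0.0115], 0.55)] | [([0.619, -0.1577, 0.0053], 0.55)]
solvent_can [([0.439, 0.0947, 0.1011], 0.66)] | [([0.4398, 0.0979, -0.0007], 0.68)]
paint_tin [] | [([0.5243, -0.3507, 0.0033], 0.85)]
small_tin [([0.3793, -0.2865, 0.0465], 0.95)] | [([0.378, -0.2956, -0.0009], 0.57)]
aerosol [([0.3803, 0.2723, 0.0998], 0.97)] | [([0.3806, 0.2818, -0.0002], 0.9)]
mug [([0.5599, 0.3672, 0.0455], 0.89), ([0.6408, 0.0116, 0.0065], 0.71)] | [([0.5574, 0.3552, -0.0052], 0.84)]
tape_roll [([0.4442, -0.1088, 0.0257], 0.58)] | [([0.4395, -0.1066, -0.0029], 0.77)]
side [0.48425826 0.68077997 0.
[... 404 characters left out ...]
)]
bonding_post [([0.6649, 0.1846, 0.0228], 0.76)] | [([0.6654, 0.1823, 0.0028], 0.86), ([0.373, 0.2839, -0.0003], 0.19)]
drain_plug [] | [([0.6202, -0.1569, 0.004], 0.6)]
solvent_can [([0.4421, 0.1276, 0.0732], 0.75)] | [([0.4389, 0.0997, -0.0011], 0.82)]
paint_tin [([0.5242, -0.3255, 0.0467], 0.69)] | [([0.5263, -0.3518, -0.0034], 0.6)]
small_tin [([0.3828, -0.2759, 0.0357], 0.72)] | [([0.3781, -0.295, 0.0022], 0.64)]
aerosol [([0.3779, 0.3038, 0.0845], 0.88)] | [([0.3747, 0.288, 0.0008], 0.97), ([0.4417, -0.1037, -0.0013], 0.19)]
mug [([0.5535, 0.345, 0.0535], 0.58)] | [([0.5555, 0.3528, 0.0015], 0.98)]
tape_roll [([0.441, -0.0936, 0.0158], 0.56)] | [([0.4416, -0.103, -0.0018], 0.76)]
1.9
```

View pics/top0.png

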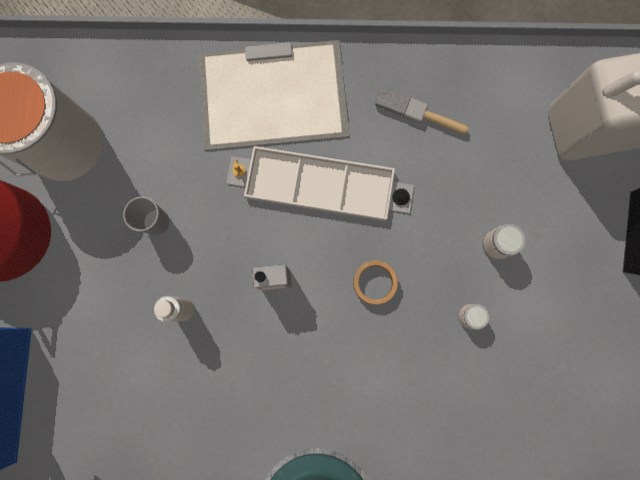

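View pics/side0.png

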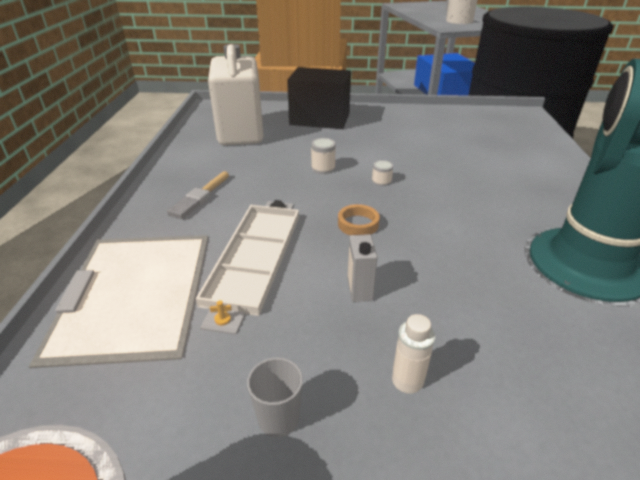

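The top view shows the post at about (238,170), the plug at (401,197), the can with its cap on the left at (270,277), the aerosol at (172,309), the paint tin at (505,240), the small tin at (475,317), the mug at (141,213) and the tape at (376,283). The side view agrees, and both match the network positions, so the post is at the tray's +y end. I'll refine the positions from the depth now.

```bash
cat > h.py <<'E'
from station import *
import numpy as np, cv2
def cloud(c):
    p,d=viewer.read_camera(c); i=viewer.camera_info(c); K=np.array(i["intrinsics"])
    v,u=np.indices(d.shape)
    P=np.stack([(u-K[0,2])/K[0,0]*d,-(v-K[1,2])/K[1,1]*d,-d],-1)@np.array(i["rotation"]).T+np.array(i["eye"])
    P[d<=0]=np.nan
    return p,P
def near(P,xy,r,z0,z1):
    q=P.reshape(-1,3); return q[(np.hypot(*(q[:,:2]-xy).T)<r)&(q[:,2]>z0)&(q[:,2]<z1)]
def circ(q): return cv2.minEnclosingCircle(q[:,:2].astype(np.float32)*1000)
def rect(q): return cv2.minAreaRect(q[:,:2].astype(np.float32)*1000)
def R(a): # tool down, closing axis (y) at world angle a
    y=np.array([np.cos(a),np.sin(a),0]); z=np.array([0,0,-1.]); return np.stack([np.cross(y,z),y,z],1)
E
python3 - <<'E'
from h import *
p,P=cloud("top")
for n,xy,h in(("paint",(.525,-.352),.072),("small",(.378,-.294),.045),("aer_shoulder",(.378,.284),.1),("aer_cap",(.378,.284),.122)):
    q=near(P,xy,.06,h-.01,h+.01); print(n,len(q),circ(q),np.median(q[:,2]),q[:,:2].mean(0))
q=near(P,(.44,.099),.06,.09,.107); print("can",rect(q),np.median(q[:,2]),len(q))
q=near(P,(.44,.099),.06,.109,.12); print("cap",circ(q),np.median(q[:,2]),len(q))
q=near(P,(.643,.0125),.18,.014,.03);print("tray",rect(q),len(q))
q=near(P,(.643,.0125),.14,-.01,.03);print(np.median(q[:,2]))
for n in("solvent_can","spill_tray"):print(n)
for y in(.3,.4,.5,.6,.7):print(y,[round(float(np.nanmax(np.r_[near(P,(x,y),.05,-.1,1)[:,2],-1])),2) for x in(.1,.2,.3,.4,.5,.6,.7,.8)])
E
```

```text
paint 818 ((525.2867431640625, -352.1694030761719), 30.483102798461914) 0.07225918335513776 [ 0.52487764 -0.35068603]
small 533 ((378.3408508300781, -295.56781005859375), 24.472824096679688) 0.04510762024814685 [ 0.37861867 -0.29480411]
aer_shoulder 282 ((376.467041015625, 282.1097412109375), 24.17621612548828) 0.09972720062036927 [0.37598071 0.2755663 ]
aer_cap 263 ((376.4501037597656, 282.0005798339844), 16.316057205200195) 0.12134446846392566 [0.37610391 0.28036017]
can ((441.31781005859375, 96.41158294677734), (38.09636688232422, 61.63423538208008), 7.092189788818359) 0.09963269030876787 604
cap ((438.9786071777344, 113.38166046142578), 9.809974670410156) 0.1132946495482744 95
tray ((643.1281127929688, 10.442550659179688), (353.63238525390625, 110.17831420898438), 81.95098876953125) 1151
0.002614213974392099
solvent_can
spill_tray
0.3 [0.01, 0.01, 0.01, 0.13, 0.09, 0.09, 0.01, 0.01]
0.4 [0.01, 0.01, 0.01, 0.01, 0.09, 0.09, 0.0, 0.01]
0.5 [0.0, 0.01, 0.0, 0.01, 0.01, 0.18, 0.19, 0.19]
0.6 [0.06, 0.08, 0.09, 0.11, 0.14, 0.18, 0.19, 0.19]
0.7 [-1.0, -1.0, -1.0, 0.0, -1.0, 0.0, 0.0, -1.0]
```

```bash
cat >> h.py <<'E'
TC=np.array([.643,.0118]); TA=np.deg2rad(-8.05)
ty=np.array([-np.sin(TA),np.cos(TA)])
HI=.32
def st(): 
    s=env.sense(); return round(s["t"],1),np.round(s["ee_pos"],4),round(s["gripper_width"],4),np.round(s["grasp_force"],1),np.round(s["wrist_force"],1)
def best(p,a):
    q0=np.array(env.sense()["joint_positions"]); o=[]
    for k in(0,np.pi):
        q=solver.inverse_kinematics(p,R(a+k))
        if q is not None:o.append((abs(np.array(q)-q0).max(),R(a+k)))
    return min(o,key=lambda t:t[0])[1]
def pick(xy,a,z,hi=HI,f=25):
    p=[*xy,hi]; env.reach(p,best(p,a))
    env.movel([*xy,z+.03],rate=.2); env.movel([*xy,z],rate=.06)
    effector.grasp(f); print("gripped",st())
    env.movel([*xy,z+.03],rate=.08); env.movel([*xy,hi],rate=.2); print("lifted",st())
def place(xy,a,z,hi=HI):
    env.movel([*xy,hi],best([*xy,hi],a),rate=.2)
    print("over",st())
    env.movel([*xy,z+.03],rate=.2); env.movel([*xy,z],rate=.04); print("down",st())
    env.pause(.2); effector.release(); env.pause(.2)
    env.movel([*xy,z+.06],rate=.1); env.movel([*xy,hi],rate=.25); print("done",st())
E
python3 - <<'E'
from h import *
print(st()); print(env.sense()["tcp_rot"].round(2) if hasattr(env.sense()["tcp_rot"],"round") else env.sense()["tcp_rot"])
env.movel([.245,.602,.36],rate=.2)
pick((.4413,.0964),np.deg2rad(7.3),.051)
p,d=viewer.read_camera("side"); cv2.imwrite("pics/lift1.png",p[:,:,::-1])
E
```

```text
(1.9, array([0.2452, 0.602 , 0.2146]), 0.092, np.float64(0.0), array([-0.2,  0. , -0.6]))
[[-0.93  0.38  0.  ]
 [ 0.38  0.93  0.  ]
 [-0.    0.   -1.  ]]
gripped (7.6, array([0.4414, 0.0964, 0.051 ]), 0.0378, np.float64(25.0), array([0.1, 0.1, 0.1]))
lifted (9.5, array([0.4406, 0.0961, 0.3189]), 0.0381, np.float64(25.0), array([ 0.1,  0.4, -3. ]))
```

View pics/lift1.png

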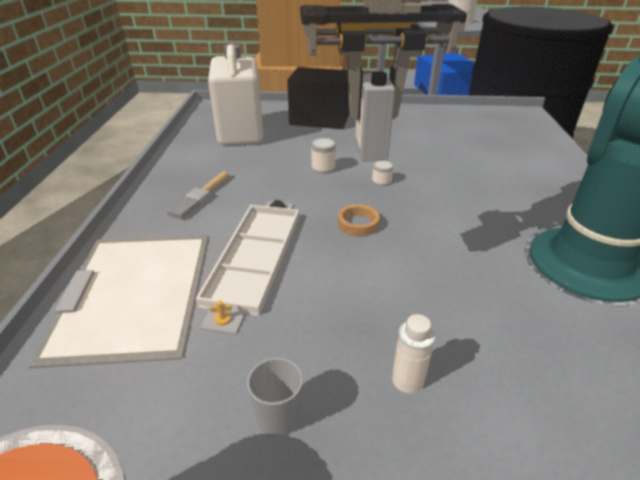

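The can hangs upright between the fingers at about (375,120), and nothing else has moved. I'll place it in the post-side bay next.

```bash
python3 - <<'E'
from h import *
place(TC+.097*ty,TA,.051+.005)
pick((.5252,-.3518),TA,.031)
p,P=cloud("top"); cv2.imwrite("pics/s1.png",p[:,:,::-1])
b=TC+.097*ty
q=near(P,b,.06,.094,.11); print(b,"can",rect(q) if len(q) else None,np.median(q[:,2]))
q=near(P,TC,.165,.017,.03);print("tray",rect(q))
E
```

```text
over (10.8, array([0.656 , 0.1078, 0.3198]), 0.0379, np.float64(25.0), array([-0.7,  0.4, -2.1]))
down (13.0, array([0.6568, 0.1078, 0.0561]), 0.0381, np.float64(25.0), array([ 0. ,  0.6, -2.7]))
done (16.0, array([0.6557, 0.1079, 0.3182]), 0.0924, np.float64(0.0), array([-0.2,  0.2, -0.5]))
gripped (20.4, array([ 0.5255, -0.3519,  0.0313]), 0.0598, np.float64(25.0), array([0.7, 0.2, 1.1]))
lifted (22.4, array([ 0.5247, -0.3513,  0.3188]), 0.0599, np.float64(25.0), array([ 0.8, -0.1, -3.6]))
[0.65658361 0.10784419] can ((655.86279296875, 107.88973999023438), (61.5274658203125, 39.036537170410156), 82.57188415527344) 0.1034914507905546
tray ((641.7933959960938, 4.6008148193359375), (314.40997314453125, 109.19113159179688), 81.98082733154297)
```

View pics/s1.png

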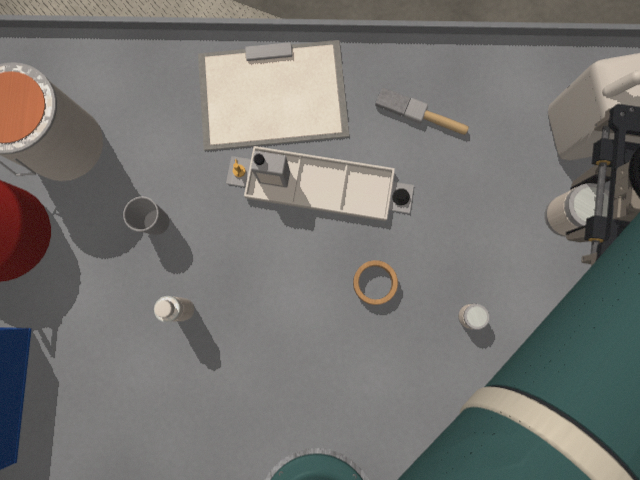

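The can stands at about (268,167) in the post bay, with its top at 0.1035, which means it's flat on the floor. The paint tin is held upright at (575,210). I'll place it and pick up the small tin.

```bash
python3 - <<'E'
from h import *
b=TC-.097*ty
place(b,TA,.031+.005)
pick((.3784,-.2952),0.,.010)
p,P=cloud("top"); cv2.imwrite("pics/s2.png",p[:,:,::-1])
q=near(P,b,.05,.07,.085); print(b,"tin",circ(q) if len(q) else None,len(q) and np.median(q[:,2]))
E
```

```text
over (24.0, array([ 0.6289, -0.0859,  0.3202]), 0.0597, np.float64(25.0), array([ 0. , -0.3, -3.6]))
down (26.4, array([ 0.6296, -0.0844,  0.0361]), 0.0598, np.float64(25.0), array([ 0.1, -0.7, -2.8]))
done (29.2, array([ 0.6286, -0.084 ,  0.3183]), 0.0916, np.float64(0.0), array([ 0.3, -0.4,  0.4]))
gripped (33.4, array([ 0.3785, -0.2952,  0.0101]), 0.0475, np.float64(25.0), array([-0.7,  0.2,  0.6]))
lifted (35.4, array([ 0.3778, -0.2949,  0.3191]), 0.0472, np.float64(25.0), array([-0.1,  0.2, -1.8]))
[ 0.62941639 -0.08424419] tin ((629.1636962890625, -84.82025909423828), 30.281566619873047) 0.0761152161694808
```

View pics/s2.png

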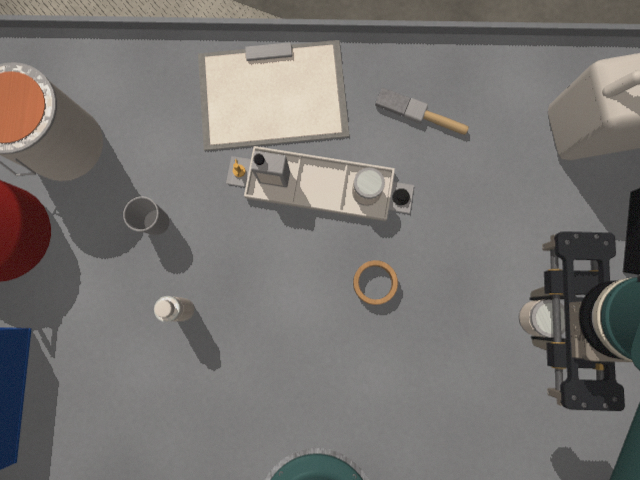

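The paint tin is flat and centred at about (368,183), with its lid at 0.076. The small tin is held upright at (537,318), so I'll stack it and then grip the aerosol.

```bash
python3 - <<'E'
from h import *
b=np.array([.6292,-.0846])
place(b,TA,.087)
pick((.3765,.2820),0.,.058)
p,P=cloud("top"); cv2.imwrite("pics/s3.png",p[:,:,::-1])
q=near(P,b,.05,.11,.13); print("small",circ(q),np.median(q[:,2]))
E
```

```text
over (37.3, array([ 0.6286, -0.0857,  0.3203]), 0.0479, np.float64(25.0), array([-0.3, -0.7, -1.8]))
down (39.3, array([ 0.6293, -0.0847,  0.0871]), 0.0478, np.float64(25.0), array([ 0.3,  0.7, -2.1]))
done (42.1, array([ 0.6284, -0.0842,  0.3183]), 0.0918, np.float64(0.0), array([-1.2, -0.1, -0.3]))
gripped (46.5, array([0.3765, 0.282 , 0.058 ]), 0.0457, np.float64(25.0), array([-0.2, -0.5,  1.4]))
lifted (48.3, array([0.376 , 0.2814, 0.3189]), 0.0453, np.float64(25.0), array([-0.2, -0.8, -2.4]))
small ((628.760009765625, -85.38996124267578), 24.37107276916504) 0.1211530855072015
```

View pics/s3.png

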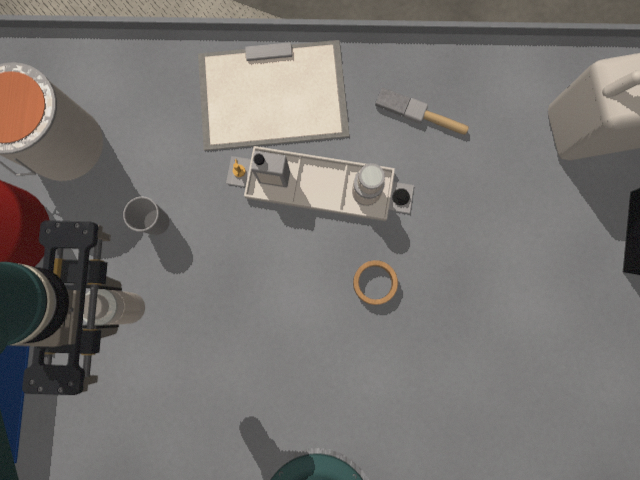

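The small tin sits centred on the lid at about (370,180), with its top at 0.121, and the aerosol is held at (105,307). I'll place the aerosol last.

```bash
python3 - <<'E'
from h import *
place(TC,TA,.058+.005)
env.reach([.45,.25,.35],best([.45,.25,.35],0)); env.pause(.5)
p,P=cloud("top"); cv2.imwrite("pics/s4.png",p[:,:,::-1])
for n,b,h in(("small",(.629,-.085),.121),("cap",TC,.126),("shoulder",TC,.104)):
    q=near(P,b,.04,h-.008,h+.008); print(n,circ(q),np.median(q[:,2]))
q=near(P,TC+.097*ty,.05,.094,.11); print("can",rect(q),np.median(q[:,2]))
p,d=viewer.read_camera("side"); cv2.imwrite("pics/s5.png",p[:,:,::-1])
print(tip_of("side","mug")[:1],tip_of("top","tape_roll")[:1],st())
E
```

```text
over (50.4, array([0.6427, 0.0127, 0.3201]), 0.0458, np.float64(25.0), array([ 0.2, -0.2, -2.2]))
down (52.6, array([0.6432, 0.0117, 0.0631]), 0.046, np.float64(25.0), array([ 0.8,  0.5, -2.3]))
done (55.5, array([0.6422, 0.0121, 0.3183]), 0.0916, np.float64(0.0), array([ 0. , -0. ,  0.2]))
small ((628.7664184570312, -84.8710708618164), 24.650646209716797) 0.12115493925521753
cap ((642.5418701171875, 12.32463264465332), 16.103713989257812) 0.12525469043426118
shoulder ((643.2947998046875, 12.222878456115723), 24.205684661865234) 0.10384941679317422
can ((655.8543090820312, 108.10177612304688), (62.06187057495117, 39.04384231567383), 82.59334564208984) 0.10342920228781793
[{'at': [0.5527, 0.352, 0.001], 'score': 0.9}] [{'at': [0.4369, -0.1076, -0.0], 'score': 0.65}] (57.4, array([0.45, 0.25, 0.35]), 0.0919, np.float64(0.0), array([-0. ,  0.7,  0.6]))
```

View pics/s5.png

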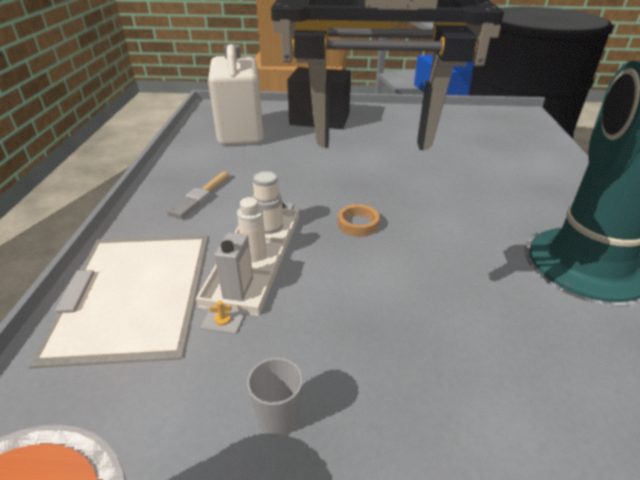

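All of them stand upright in the tray: the can at (235,267), the aerosol at (252,230) and the stack at (266,200). The mug and tape haven't moved and the gripper is clear, so I'm handing in.

```bash
python3 -c "
from station import *
print(workorder.finish_job())"
```

```text
the job is handed in; nothing more can be done
None
```

I handed the job in at about 57 s with all four containers placed in order, upright and flat in the final check; the mug and tape roll are where they were, and the hand-in call returned no verdict.

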